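# Wedge up the glue press on the craft table

### The job

Three freshly glued slats lie in the small wooden press, and its wedge still sticks out loose. Pick up the brass-headed hammer and tap the wedge's thick end with the hammer's head, sideways into the press, in two or more separate taps, drawing the hammer well clear after the first, until it stops advancing and sits fully home and tight. Touch the press only with the hammer, and finish with the hammer laid down flat on the table, clear of the press.

Things in the scene. Friction and masses are not known exactly. Their poses are not given: they have to be found in the camera images.
- hammer: Brass-headed hammer lying among hand tools, 0.3 kg. Origin: underside of head's middle, z up. Head: round bar along y, 28 mm thick, 90 mm long; two like faces 45 mm either side of origin, centres 14 mm above it. Wooden handle along -x to 170 mm from origin, 18 wide (y), 24 high, middle 14 mm above origin (last 55 mm: 22 by 28). Grip across y, 50 to 60 mm behind origin.
- press: Wooden edge-gluing press, fixed. Origin: centre of underside, z up, yaw within 0.2 rad. Base 200 (x) by 130 (y) by 22 mm; rails up to 65 mm high. From -x to +x: rail, wedge, jaw, three slats, fence. The wedge lies along y, its thick end sticks out past the +y edge; it is driven towards -y.
- wedge_face (a point): Centre of the upright end face of the wedge's thick end, where to strike: 42 mm wide (x), 40 mm high (z), centre 42 mm above the table. Axes as the press's; the face looks to +y. It moves with the wedge: in the press's frame x -58 mm, y 135 mm at joint 0, 90 mm when home.
- wedge (a joint): How far the captive wedge (165 mm long, taper 1:8) is driven in, m: 0 fully out, 0.045 home, where it stops dead as the jaw has closed on the slats; starts at 0 to 0.012. It only slides along its slot, resists with 5 to 7 N and stays where it is left.

How it is judged:
By the outcome, as a careful person would: the job done as asked, in the order asked, and still so for the second after the job is handed in, with the robot touching nothing.
It also fails if it takes over 48 s, if anything falls off the work surface, if the arm or the gripper's body presses on something with over 40 N, if the wrist force passes 120 N, or if a joint passes its speed limit or range.

### The arm

A 6-joint arm with a two-finger parallel gripper is mounted at the origin on the work surface. World frame = base frame: x ahead of the robot, y to its left, z up, the work surface at z = 0. Lengths are in mm, angles in rad, forces in N, time in s.
With the tool pointing down it reaches from about 275 to 750 mm from the base axis. Payload 10.2 kg.
Tool frame: the origin (TCP) lies between the finger pads; the fingertips stand 11 mm ahead of it and the grasp point (between the pads) lies 8 mm behind it; z points along the fingers, y is the line along which they close (so a half turn about z gives the same grasp; the last joint's range is limited). The gripper opens to 85 mm and grips with 20 to 120 N. Pads are 22 mm wide; open, the fingers measure 114 mm over their backs; the gripper's body (76 mm by 85 mm) begins 54 mm behind the grasp point. The pads swing forward as they close: fully open they stand 13 mm farther back than shut.
Start: joints at [1.091, 0.313, 1.498, -0, 1.331, -0.223], TCP at [133.356, 507.787, 242.294] pointing down, gripper open.
Joint ranges: [-2.94, 2.94], [-0.97, 2.17], [0.19, 2.56], [-1.23, 4.37], [0.02, 3.11], [-2.88, 2.88]. Speed limits (rad/s): [2.39, 2.39, 3.01, 3.14, 3.14, 3.14].

### API

Orientations are given as a unit quaternion [w, x, y, z].
In Python, from rig import sense, eyes, finish_job gives the robot as it stands.
- The arm moves only by the shell command python3 -m jog 'ROWS' [FORCE]. ROWS is JSON, a list of rows, each a list of 7 numbers: the shift along the tool's x, y, z in m, then the turn, a rotation vector about the tool's x, y, z in rad, then the finger opening in m, from 0 to 0.0854. In form: [[dx, dy, dz, rx, ry, rz, gripper], ...]. A call has 1 to 5 rows; each row shifts and turns the commanded pose from where the row before left it, along the tool's axes as they then stand; what a row does not reach is not made up. A row lasts 1/10 s, in which the tool goes at most 50 mm and 8.59 degrees, less where a joint would pass 70% of its speed; a pose out of reach is approached as far as the arm can. A call is refused whole if a number of a shift passes 0.05 or a number of a turn 0.15, either way. A call with a gripper value outside its range is refused whole. The fingers move at their own pace and stop on an object; FORCE is the grip in N (left out, the last holds). Time passes only in rows, so rows that do not move let the fingers close. It gives the time, the measured TCP pose, the force, the opening and the grip force at its end, in the units of the state.
- sense(): the state, without advancing time (a new reading comes with each control period).
- eyes.capture(name): name is "scene" or "side" or "wrist"; returns the picture (480x640x3 uint8, red, green, blue); there is no depth.
- eyes.calibration(name): a dict with "fx", "fy", "cx", "cy" (pixels), "dist" ([k1, k2, p1, p2, k3] as OpenCV has them; the pictures are not rectified), "cam_to_world" (4x4, takes a point from camera to world coordinates); the wrist camera has in their place "mount" (4x4, takes a point from camera to tool coordinates, whose origin is the TCP and whose axes are the flange's). Camera axes: x right, y down, z forward; pixel columns grow to the right and rows downward; lengths in mm; the calibration is good to about 2 mm. A picture is of the moment at which its call begins: read the wrist's pose just before it. calibration takes no time and is no camera call.
- finish_job(): hands the job in; it is judged then, once.
The state is a dict: "time_s": time; "joints": joint angles; "dq": joint speeds; "tau": joint torques, N m; "eef_pos": TCP position; "ee_rot": TCP orientation; "force": force on the tool from outside, world axes, zero at the start; "wrist_torque": the same for the moment, N m; "grip_width": opening from 0.0 (shut) to 1.0 (fully open); "grip_force": force on a finger pad.
Only numpy, scipy, OpenCV 4.12 (cv2) and the standard library are available. Lean on these libraries where they do the work, as an engineer would, in place of code of your own. Each camera call takes 0.05 s, during which the arm holds its last target. There are 200 camera calls.

## Working session

There is one attempt and no reset: what is moved stays moved. The work goes in short steps, Python scripts to look and compute and a shell command to move; the robot and the scene stay as the last step left them, time stands still between calls to the robot, and variables do not carry over. Pictures are saved under pics/ and viewed, at most 12 in all, crops included, and the job is handed in when it is done.

```bash
mkdir -p pics; python3 - <<'E'
from rig import sense,eyes
import cv2
s=sense();print(s['time_s'],s['eef_pos'],s['ee_rot'],s['force'])
for n in ['scene','side']:
    cv2.imwrite(f'pics/{n}0.png',eyes.capture(n)[:,:,::-1]); print(n,eyes.calibration(n))
print(eyes.calibration('wrist'))
E
```

```text
0.0 [133.21654368 507.55794425 241.75003568] [-2.28422192e-04  1.28029778e-01  9.91770119e-01 -5.95130048e-04] [-1.13648326  0.17375485  0.29276397]
scene {'fx': 466.1057934337065, 'fy': 466.1057934337065, 'cx': 314.02654509355546, 'cy': 240.6197292547969, 'dist': array([0.03492131, 0.        , 0.        , 0.        , 0.        ]), 'cam_to_world': array([[-8.05721496e-01,  4.55902144e-01, -3.78108590e-01,
         8.93006140e+02],
       [ 5.92287115e-01,  6.16968322e-01, -5.18214303e-01,
         5.00808461e+02],
       [-2.97398933e-03, -6.41485249e-01, -7.67129605e-01,
         6.82602446e+02],
       [ 0.00000000e+00,  0.00000000e+00,  0.00000000e+00,
         1.00000000e+00]])}
side {'fx': 474.84943307806356, 'fy': 474.84943307806356, 'cx': 316.59968685675176, 'cy': 234.43877140941373, 'dist': array([-0.1304593,  0.       ,  0.       ,  0.       ,  0.       ]), 'cam_to_world': array([[ 8.96082692e-01, -2.57641034e-01,  3.61464946e-01,
         3.01885798e+02],
       [-4.43413810e-01, -5.57146232e-01,  7.02119839e-01,
        -4.34741705e+02],
       [ 2.04939515e-02, -7.89435985e-01, -6.13490688e-01,
         5.34412583e+02],
       [ 0.00000000e+00,  0.00000000e+00,  0.00000000e+00,
         1.00000000e+00]])}
{'fx': 339.20351883178944, 'fy': 339.20351883178944, 'cx': 319.28172987707137, 'cy': 236.42711566075803, 'dist': array([-0.05749601,  0.        ,  0.        ,  0.        ,  0.        ]), 'mount': array([[-5.86791207e-05, -9.64471638e-01, -2.64186402e-01,
         6.70135821e+01],
       [ 9.99998971e-01, -4.35196407e-04,  1.36666963e-03,
         1.31059652e-01],
       [-1.43308707e-03, -2.64186050e-01,  9.64470672e-01,
        -1.32079403e+02],
       [ 0.00000000e+00,  0.00000000e+00,  0.00000000e+00,
         1.00000000e+00]])}
```

View pics/scene0.png

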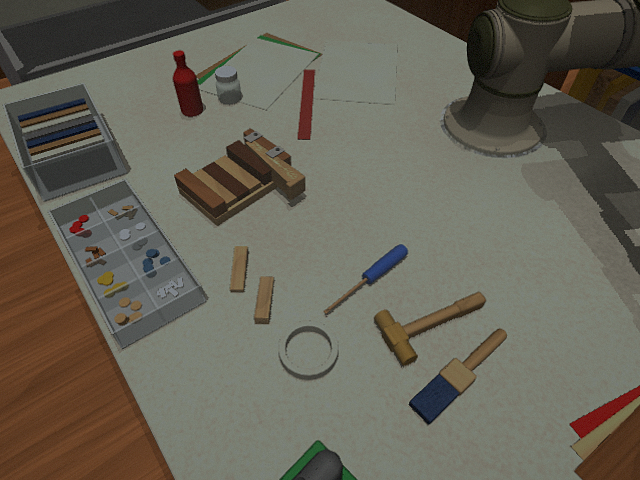

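View pics/side0.png

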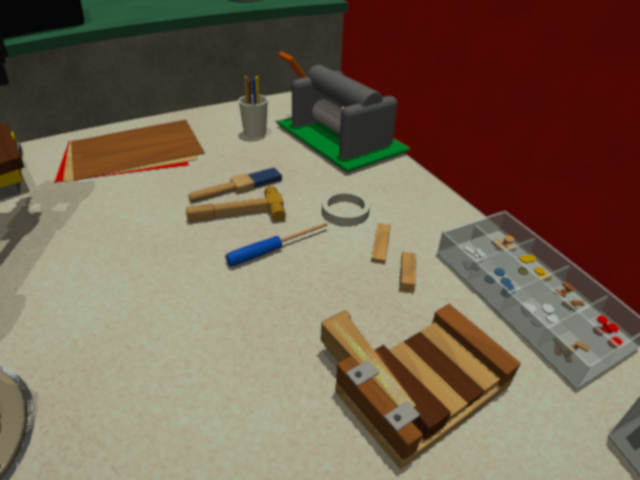

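Scene: hammer head around (396,338), handle to (483,300); press around (240,175), wedge end near (295,185). The side view confirms this. Next, enlarged crops.

```bash
python3 - <<'E'
import cv2,numpy as np
a=cv2.imread('pics/scene0.png');b=cv2.imread('pics/side0.png')
h=cv2.resize(a[270:380,360:500],(560,440),interpolation=3)[:300*2]
p=cv2.resize(a[120:230,165:315],None,fx=4,fy=4,interpolation=3)
cv2.imwrite('pics/c1.png',np.vstack([cv2.resize(a[275:375,360:500],None,fx=3,fy=3,interpolation=3),cv2.resize(a[125:225,170:310],None,fx=3,fy=3,interpolation=3)]))
cv2.imwrite('pics/c2.png',cv2.resize(b[300:470,310:530],None,fx=3.5,fy=3.5,interpolation=3))
E
```

```text
(no output)
```

View pics/c1.png

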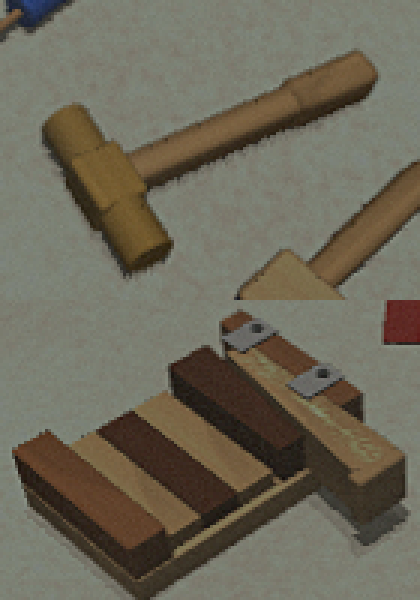

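View pics/c2.png

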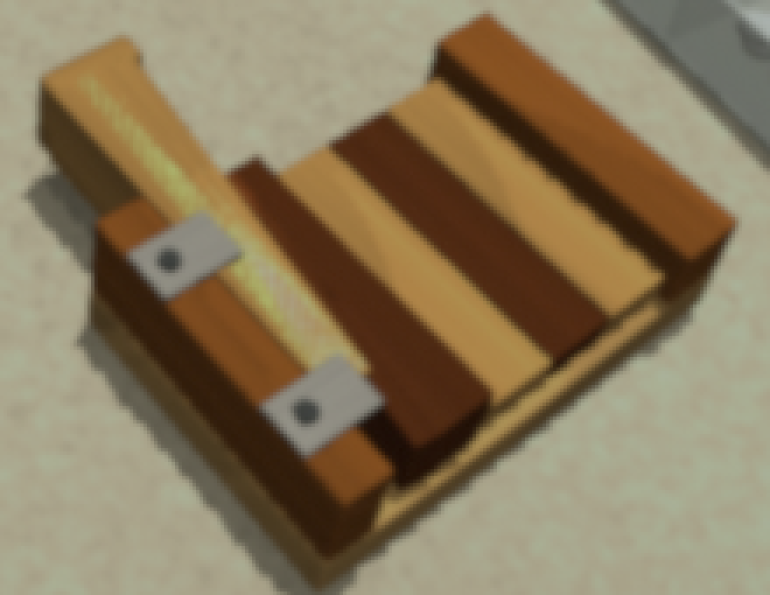

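```bash
cat > h.py <<'E'
import cv2,numpy as np
from rig import sense,eyes
from scipy.spatial.transform import Rotation as R
def px(n,uv,z,T=None):
    c=eyes.calibration(n); K=np.array([[c['fx'],0,c['cx']],[0,c['fy'],c['cy']],[0,0,1]])
    if T is None: T=c['cam_to_world']
    q=cv2.undistortPoints(np.array([[uv]],float),K,np.array(c['dist']))[0,0]
    d=T[:3,:3]@[q[0],q[1],1]; o=T[:3,3]; return o+d*(z-o[2])/d[2]
def wristT():
    s=sense(); q=s['ee_rot']; M=np.eye(4); M[:3,:3]=R.from_quat([q[1],q[2],q[3],q[0]]).as_matrix(); M[:3,3]=s['eef_pos']
    return M@eyes.calibration('wrist')['mount'],M
E
python3 - <<'E'
from h import *
np.set_printoptions(precision=1,suppress=True)
for t,n,uv,z in [('h near','scene',(410,360.7),14),('h far','scene',(380,312.5),14),('butt','scene',(484,301),14),
 ('wedge TL','scene',(286.7,186.7),62),('wedge TR','scene',(305,177.7),62),('wL','side',(322,322.9),62),('wR','side',(347.7,310.9),62),
 ('b1','side',(401.4,468.6),0),('b2','side',(337,391.4),0),('f1','side',(448.6,304.3),65),('f2','side',(520,363.4),65),('b3','scene',(215,224.3),0)]:
    print(t,px(n,uv,z))
s=sense();print(R.from_quat(np.roll(s['ee_rot'],-1)).as_matrix())
E
```

```text
h near [587.3 329.9  14. ]
h far [567.5 238.8  14. ]
butt [412.4 324.9  14. ]
wedge TL [549.4 -58.4  62. ]
wedge TR [506.3 -58.1  62. ]
wL [502.7 -66.8  62. ]
wR [543.7 -62.5  62. ]
b1 [ 510.3 -258.9    0. ]
b2 [ 493.2 -132.8    0. ]
f1 [ 674.3 -115.    65. ]
f2 [ 692.  -237.1   65. ]
b3 [ 688.3 -109.6    0. ]
[[-1.   0.3 -0. ]
 [ 0.3  1.  -0. ]
 [ 0.  -0.  -1. ]]
```

```bash
r='[-0.043,-0.0105,0.005,0,0,0,0.05]'; true
python3 -m jog '[[-0.043,-0.0105,0.005,0,0,0,0.055],[-0.043,-0.0105,0.005,0,0,0,0.055],[-0.043,-0.0105,0.005,0,0,0,0.055],[-0.043,-0.0105,0.005,0,0,0,0.055],[-0.043,-0.0105,0.005,0,0,0,0.055]]'
python3 -m jog '[[-0.043,-0.0105,0.005,0,0,0,0.055],[-0.043,-0.0105,0.005,0,0,0,0.055],[-0.043,-0.0105,0.005,0,0,0,0.055],[-0.043,-0.0105,0.005,0,0,0,0.055],[-0.043,-0.0105,0.005,0,0,0,0.055]]'
python3 -m jog '[[0,0,0,0,0,0,0.055]]'
python3 - <<'E'
from h import *
T,M=wristT();im=eyes.capture('wrist');np.save('T1',T);cv2.imwrite('pics/w1.png',im[:,:,::-1]);print(M)
E
```

```text
time_s: 0.6
eef_pos: [329.3, 401.2, 216.9]
ee_rot: [-0.0, 0.128, 0.992, -0.0]
force: [0.7, 0.5, 0.4]
grip_width: 0.643
grip_force: 0.0
time_s: 1.1
eef_pos: [524.0, 295.8, 191.7]
ee_rot: [-0.0, 0.128, 0.992, -0.0]
force: [-0.3, 0.6, 0.3]
grip_width: 0.645
grip_force: 0.0
time_s: 1.2
eef_pos: [525.8, 293.8, 190.5]
ee_rot: [-0.0, 0.13, 0.991, -0.001]
force: [0.7, 0.4, 0.3]
grip_width: 0.648
grip_force: 0.0
[[-9.65975119e-01  2.58632429e-01 -1.15604490e-03  5.25844729e+02]
 [ 2.58633824e-01  9.65974581e-01 -1.28579920e-03  2.93799237e+02]
 [ 7.84160616e-04 -1.54104235e-03 -9.99998505e-01  1.90515997e+02]
 [ 0.00000000e+00  0.00000000e+00  0.00000000e+00  1.00000000e+00]]
```

View pics/w1.png

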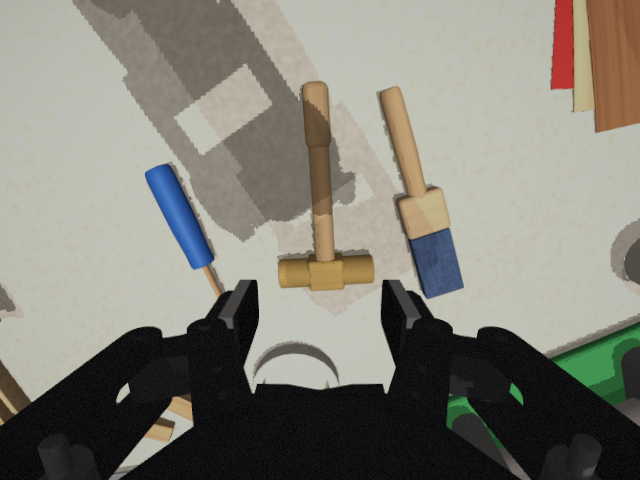

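Wrist view: head ends at (279,272) and (373,269), handle butt top at (315.5,86), handle centreline at (322,220).

```bash
python3 - <<'E'
from h import *
np.set_printoptions(precision=3,suppress=True)
T,M=wristT()
P={}
for k,uv,z in [('a',(278.5,272),14),('b',(373.5,269),14),('butt',(315.5,83),24),('hd',(323.5,250),26),('mid',(320,170),26)]:
    P[k]=px('wrist',uv,z,T); print(k,P[k],(np.linalg.inv(M)@np.r_[P[k],1])[:3])
E
```

```text
a [565.182 243.718  14.   ] [-53.525 -39.146 176.931]
b [585.96  333.816  14.   ] [-50.45   53.266 176.831]
butt [410.854 322.64   24.   ] [115.918  -2.549 167.158]
hd [551.017 292.582  26.   ] [-27.259   4.423 164.923]
mid [480.233 308.046  26.   ] [ 45.121   1.176 165.041]
```

```bash

python3 -m jog '[[0.003,0.0035,0.04,0,0,-0.04,0.055],[0,0,0.04,0,0,0,0.055],[0,0,0.04,0,0,0,0.055],[0,0,0.03,0,0,0,0.055],[0,0,0.012,0,0,0,0.055]]'
python3 -m jog '[[0,0,0,0,0,0,0.055],[0,0,0,0,0,0,0.055]]'
python3 - <<'E'
from h import *
T,M=wristT();im=eyes.capture('wrist');cv2.imwrite('pics/w2.png',im[:,:,::-1]);print(M)
E
```

```text
time_s: 1.75
eef_pos: [518.3, 301.4, 27.6]
ee_rot: [-0.002, 0.108, 0.994, -0.001]
force: [0.6, -0.1, 0.3]
grip_width: 0.645
grip_force: 0.0
time_s: 1.95
eef_pos: [521.1, 301.8, 31.9]
ee_rot: [0.001, 0.108, 0.994, 0.0]
force: [-0.3, -0.8, 1.7]
grip_width: 0.646
grip_force: 0.0
[[-9.76691757e-01  2.14636323e-01  2.11182357e-03  5.21085155e+02]
 [ 2.14638339e-01  9.76693289e-01  7.76479050e-04  3.01768018e+02]
 [-1.89594330e-03  1.21165899e-03 -9.99997469e-01  3.18868610e+01]
 [ 0.00000000e+00  0.00000000e+00  0.00000000e+00  1.00000000e+00]]
```

View pics/w2.png

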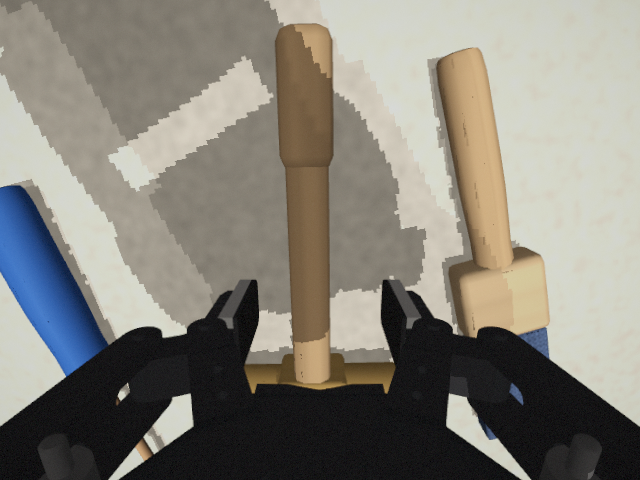

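Handle lies between the fingers, centred near column 309 (pads' midpoint 320), about 4 mm off. I'll correct this and grip.

```bash

python3 -m jog '[[0,-0.0035,0.01,0,0,0,0.055],[0,0,0.009,0,0,0,0.055],[0,0,0,0,0,0,0.03],[0,0,0,0,0,0,0.0],[0,0,0,0,0,0,0.0]]' 110
python3 -m jog '[[0,0,0,0,0,0,0],[0,0,0,0,0,0,0],[0,0,0,0,0,0,0]]'
python3 -m jog '[[0,0,-0.02,0,0,0,0],[0,0,-0.04,0,0,0,0],[0,0,-0.04,0,0,0,0],[0,0,-0.03,0,0,0,0],[0,0,0,0,0,0,0]]'
python3 - <<'E'
from h import *
T,M=wristT();im=eyes.capture('wrist');side=eyes.capture('side');cv2.imwrite('pics/w3.png',cv2.resize(np.hstack([im,side])[:,:,::-1],(800,300)));cv2.imwrite('pics/side3.png',side[:,:,::-1]);print(M)
E
```

```text
time_s: 2.5
eef_pos: [520.1, 297.9, 11.8]
ee_rot: [0.0, 0.108, 0.994, 0.0]
force: [-0.7, -1.7, -2.2]
grip_width: 0.188
grip_force: 107.3
time_s: 2.8
eef_pos: [520.1, 297.9, 11.8]
ee_rot: [0.0, 0.108, 0.994, 0.0]
force: [-0.1, 0.7, 3.6]
grip_width: 0.186
grip_force: 108.0
time_s: 3.3
eef_pos: [521.2, 298.3, 145.0]
ee_rot: [0.003, 0.108, 0.994, 0.001]
force: [-0.4, 0.5, -2.9]
grip_width: 0.187
grip_force: 108.1
[[-9.76569981e-01  2.15111851e-01  6.16147776e-03  5.21177417e+02]
 [ 2.15128381e-01  9.76583408e-01  2.15107531e-03  2.98261314e+02]
 [-5.55447515e-03  3.42618430e-03 -9.99978704e-01  1.44986569e+02]
 [ 0.00000000e+00  0.00000000e+00  0.00000000e+00  1.00000000e+00]]
```

View pics/w3.png

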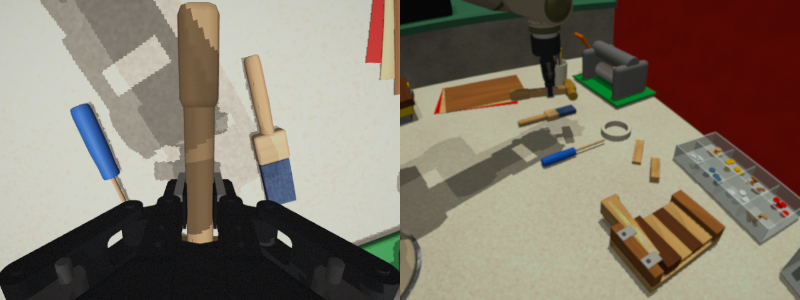

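Hammer is held firmly and level. Next, carry it to stand off on the +y side of the wedge.

```bash

python3 -m jog '[[0.001,-0.02,0,0,0,0,0],[0.001,-0.04,0,0,0,0,0],[0.001,-0.04,0,0,0,0,0],[0.001,-0.04,0,0,0,0,0],[0.001,-0.04,0,0,0,0,0]]'
python3 -m jog '[[0.001,-0.04,0,0,0,0,0],[0.001,-0.034,0,0,0,0,0],[0,-0.016,0,0,0,0,0],[0,0,0,0,0,-0.06,0],[0,0,0,0,0,-0.1,0]]'
python3 -m jog '[[0,0,0.03,0,0,-0.1,0],[0,0,0.035,0,0,-0.09,0],[0,0,0.025,0,0,0,0],[0,0,0.01,0,0,0,0],[0,0,0,0,0,0,0]]'
python3 -m jog '[[0,0,0,0,0,0,0],[0,0,0,0,0,0,0]]'
python3 - <<'E'
from h import *
T,M=wristT();im=eyes.capture('wrist');a=eyes.capture('scene');b=eyes.capture('side')
cv2.imwrite('pics/m4.png',np.hstack([cv2.resize(a[100:240,170:370],(400,280),interpolation=3),cv2.resize(b[190:400,220:520],(400,280),interpolation=3)])[:,:,::-1]);print(M)
E
```

```text
time_s: 3.9
eef_pos: [474.4, 121.6, 139.0]
ee_rot: [-0.002, 0.108, 0.994, -0.0]
force: [0.5, -0.4, -2.2]
grip_width: 0.185
grip_force: 108.1
time_s: 4.4
eef_pos: [453.6, 35.1, 139.2]
ee_rot: [-0.002, 0.028, 1.0, 0.0]
force: [0.2, 0.2, -3.3]
grip_width: 0.191
grip_force: 107.9
time_s: 4.9
eef_pos: [453.6, 35.8, 39.5]
ee_rot: [-0.002, -0.066, 0.998, 0.001]
force: [0.3, 0.4, -3.6]
grip_width: 0.186
grip_force: 108.0
time_s: 5.1
eef_pos: [455.5, 35.5, 42.2]
ee_rot: [0.001, -0.067, 0.998, -0.0]
force: [0.8, -0.6, -4.2]
grip_width: 0.188
grip_force: 108.0
[[-9.91149037e-01 -1.32741463e-01  1.81422556e-03  4.55506907e+02]
 [-1.32742314e-01  9.91150519e-01 -3.56334672e-04  3.54712234e+01]
 [-1.75087022e-03 -5.94005265e-04 -9.99998291e-01  4.22221847e+01]
 [ 0.00000000e+00  0.00000000e+00  0.00000000e+00  1.00000000e+00]]
```

View pics/m4.png

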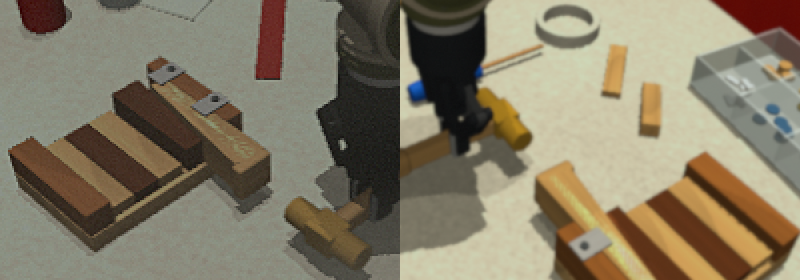

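```bash
python3 - <<'E'
from h import *
np.set_printoptions(precision=1,suppress=True)
T,M=wristT()
yw=.135;O=np.array([600.8,-182.4])
def pr(p): d=p[:2]-O; return np.array([d@[np.cos(yw),np.sin(yw)],d@[-np.sin(yw),np.cos(yw)]])
for t,n,uv,z in [('hf','scene',(314.5,205),44),('hr','scene',(351,225),44),('hf side','side',(309.5,292),44),('wf','scene',(296.5,189),42)]:
    p=px(n,uv,z);print(t,p,pr(p),(np.linalg.inv(M)@np.r_[p,1])[:3])
p=M[:3,3];print(pr(p))
E
```

```text
hf [525.1  -1.4  44. ] [-50.7 189.5] [-64.3 -45.9  -1.9]
hr [501.5  79.6  44. ] [-63.1 273. ] [-51.7  37.6  -1.9]
hf side [520.8   8.3  44. ] [-53.6 199.7] [-61.3 -35.7  -1.9]
wf [526.4 -59.5  42. ] [-57.2 131.8] [ -57.9 -103.6    0.1]
[-114.9  235.5]
```

Head and wedge face are aligned laterally (tool x about -58 for both), with a gap of about 58 mm. First tap goes about 20 mm deep, then draws back.

```bash

python3 -m jog '[[0,-0.02,0.002,0,0,0,0],[0,-0.03,0,0,0,0,0],[0,-0.025,0,0,0,0,0],[0,-0.005,0,0,0,0,0]]'
python3 -m jog '[[0,0.025,0,0,0,0,0],[0,0.03,0,0,0,0,0],[0,0.025,0,0,0,0,0],[0,0,0,0,0,0,0],[0,0,0,0,0,0,0]]'
python3 - <<'E'
from h import *
T,M=wristT();a=eyes.capture('scene');b=eyes.capture('side')
cv2.imwrite('pics/m5.png',np.hstack([cv2.resize(a[100:240,170:370],(400,280),interpolation=3),cv2.resize(b[190:400,220:520],(400,280),interpolation=3)])[:,:,::-1]);print(M)
E
```

```text
time_s: 5.65
eef_pos: [465.9, -45.0, 39.7]
ee_rot: [0.0, -0.066, 0.998, 0.0]
force: [2.1, 6.4, -2.2]
grip_width: 0.188
grip_force: 108.8
time_s: 6.15
eef_pos: [454.9, 36.1, 39.6]
ee_rot: [0.0, -0.067, 0.998, -0.0]
force: [-0.4, -1.0, -3.2]
grip_width: 0.187
grip_force: 108.8
[[-9.90952794e-01 -1.34209675e-01  5.67740198e-04  4.54935008e+02]
 [-1.34209892e-01  9.90952861e-01 -3.63248044e-04  3.60982927e+01]
 [-5.13852372e-04 -4.36158015e-04 -9.99999773e-01  3.95508900e+01]
 [ 0.00000000e+00  0.00000000e+00  0.00000000e+00  1.00000000e+00]]
```

View pics/m5.png

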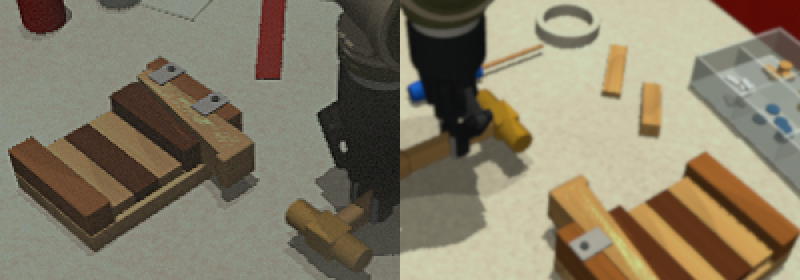

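The wedge moved in about 20 mm and the hammer is clear. Second tap: drive, then creep to the stop watching the force.

```bash

python3 -m jog '[[0,-0.025,0,0,0,0,0],[0,-0.035,0,0,0,0,0],[0,-0.022,0,0,0,0,0],[0,-0.008,0,0,0,0,0],[0,-0.004,0,0,0,0,0]]'
python3 -m jog '[[0,-0.002,0,0,0,0,0],[0,-0.002,0,0,0,0,0]]'
```

```text
time_s: 6.75
eef_pos: [467.4, -58.0, 39.3]
ee_rot: [0.0, -0.066, 0.998, 0.0]
force: [0.5, 5.8, -1.6]
grip_width: 0.186
grip_force: 109.3
time_s: 6.95
eef_pos: [467.7, -60.8, 39.3]
ee_rot: [-0.0, -0.067, 0.998, 0.0]
force: [-0.0, 5.2, -1.4]
grip_width: 0.186
grip_force: 109.3
```

```bash

for i in 1 2; do python3 -m jog '[[0,-0.002,0,0,0,0,0]]' | grep -E 'eef|^force'; done; python3 -m jog '[[0,-0.002,0,0,0,0,0]]' | grep -E 'eef|^force'
```

```text
eef_pos: [468.0, -62.6, 39.3]
force: [-0.3, 5.4, -0.2]
eef_pos: [467.7, -63.7, 39.2]
force: [-1.1, 18.5, 2.9]
eef_pos: [467.4, -64.4, 39.1]
force: [-3.6, 27.5, 6.1]
```

The force climbed to 27 N without advance, so the wedge is at its stop. I'll draw back and give one light confirming tap.

```bash

python3 -m jog '[[0,0.02,0,0,0,0,0],[0,0.02,0,0,0,0,0],[0,0.012,0,0,0,0,0],[0,0,0,0,0,0,0]]'| grep -E 'eef|^force'
python3 -m jog '[[0,-0.02,0,0,0,0,0],[0,-0.02,0,0,0,0,0],[0,-0.008,0,0,0,0,0],[0,-0.003,0,0,0,0,0],[0,-0.002,0,0,0,0,0]]'| grep -E 'eef|^force'
python3 -m jog '[[0,0,0,0,0,0,0]]'| grep -E 'eef|^force'
```

```text
eef_pos: [461.5, -14.7, 39.3]
force: [-0.6, 0.0, -3.3]
eef_pos: [467.3, -65.0, 39.0]
force: [-2.9, 36.2, 7.7]
eef_pos: [467.4, -64.7, 39.0]
force: [-2.7, 30.5, 7.4]
```

```bash

python3 -m jog '[[0,0.02,0,0,0,0,0],[0,0.03,0,0,0,0,0],[0,0.03,0,0,0,0,0],[0,0.021,-0.02,0,0,0,0],[0,0,-0.04,0,0,0.05,0]]'>/dev/null
python3 -m jog '[[0,0,-0.04,0,0,0.1,0],[0,0,-0.005,0,0,0.1,0],[0,0,0,0,0,0.1,0],[0,0.02,0,0,0,0,0],[-0.001,0.04,0,0,0,0,0]]'>/dev/null
python3 -m jog '[[-0.001,0.04,0,0,0,0,0],[-0.001,0.04,0,0,0,0,0],[-0.001,0.04,0,0,0,0,0],[-0.001,0.04,0,0,0,0,0],[-0.001,0.034,0,0,0,0,0]]'>/dev/null
python3 -m jog '[[0,0.016,0,0,0,0,0],[0,0,0.03,0,0,0,0],[0,0,0.04,0,0,0,0],[0,0,0.02,0,0,0,0],[0,0,0,0,0,0,0]]'
python3 -m jog '[[0,0,0,0,0,0,0]]'
python3 - <<'E'
from h import *
T,M=wristT();im=eyes.capture('wrist');a=eyes.capture('scene');b=eyes.capture('side')
cv2.imwrite('pics/m6.png',np.hstack([cv2.resize(a[100:380,170:510],(400,330),interpolation=3),cv2.resize(b[120:420,170:530],(400,330),interpolation=3)])[:,:,::-1])
E
```

```text
time_s: 10.25
eef_pos: [517.7, 293.2, 51.1]
ee_rot: [-0.003, 0.108, 0.994, -0.001]
force: [0.2, -0.2, -4.2]
grip_width: 0.187
grip_force: 109.2
time_s: 10.35
eef_pos: [519.9, 294.0, 55.0]
ee_rot: [0.0, 0.108, 0.994, 0.0]
force: [0.6, -0.0, -2.6]
grip_width: 0.186
grip_force: 109.3
```

View pics/m6.png

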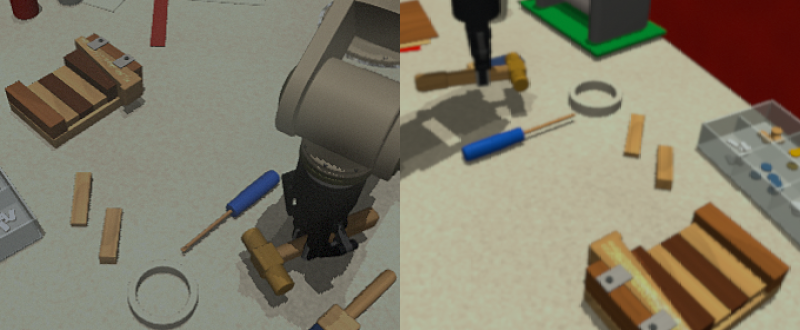

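The wedge is home and the hammer is over its original clear spot. Lowering now.

```bash

python3 -m jog '[[0,0,0.02,0,0,0,0],[0,0,0.014,0,0,0,0],[0,0,0.005,0,0,0,0],[0,0,0.002,0,0,0,0],[0,0,0,0,0,0,0]]'| grep -E 'eef|^force'
python3 -m jog '[[0,0,0.001,0,0,0,0],[0,0,0,0,0,0,0]]'| grep -E 'eef|^force'
python3 -m jog '[[0,0,0.001,0,0,0,0],[0,0,0,0,0,0,0]]'| grep -E 'eef|^force'
```

```text
eef_pos: [519.6, 294.1, 13.6]
force: [0.8, -1.0, -2.8]
eef_pos: [519.6, 294.1, 12.7]
force: [0.3, 1.1, -2.9]
eef_pos: [519.6, 294.1, 11.8]
force: [-1.1, -0.4, -0.1]
```

```bash

python3 -m jog '[[0,0,0,0,0,0,0.05],[0,0,0,0,0,0,0.05],[0,0,0,0,0,0,0.05],[0,0,0,0,0,0,0.05],[0,0,0,0,0,0,0.05]]' 20 | grep -E 'eef|^force|grip'
python3 -m jog '[[0,0,-0.02,0,0,0,0.05],[0,0,-0.04,0,0,0,0.05],[0,0,-0.04,0,0,0,0.05],[0,0,-0.04,0,0,0,0.05],[0,0,-0.02,0,0,0,0.05]]' | grep -E 'eef|^force|time'
python3 -m jog '[[0.02,0,-0.02,0,0,0,0.05],[0,0,0,0,0,0,0.05],[0,0,0,0,0,0,0.05]]' | grep -E 'eef|^force|time'
python3 - <<'E'
from h import *
im=eyes.capture('wrist');b=eyes.capture('side')
cv2.imwrite('pics/m7.png',cv2.resize(np.hstack([im,b])[:,:,::-1],(800,300)))
E
```

```text
eef_pos: [519.4, 294.0, 11.3]
force: [0.3, 0.2, -0.2]
grip_width: 0.582
grip_force: 0.0
time_s: 12.4
eef_pos: [520.2, 294.3, 175.1]
force: [0.5, -0.4, -0.6]
time_s: 12.7
eef_pos: [499.8, 298.3, 191.1]
force: [0.2, -0.2, -0.1]
```

View pics/m7.png

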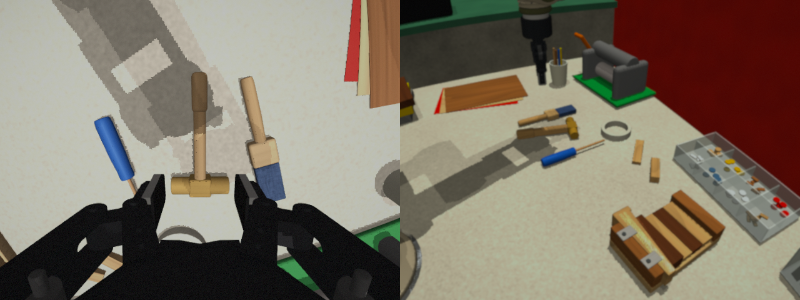

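The hammer lies flat and clear of the press, the wedge is home, and the robot touches nothing.

```bash
python3 -c "from rig import finish_job;print(finish_job())"
```

```text
the job is handed in; nothing more can be done
None
```

The wedge was driven against its stop in three separate taps, with the hammer drawn clear between them; the hammer now lies flat where it was picked up, clear of the press, and the job was handed in at about 12.8 s.

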